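# Set the grind collar and hold the portafilter on the grinder's switch

## Task

Turn the grind collar on top of the coffee grinder to 6. Then pick up the portafilter by its handle, slide its head level into the grinder's fork under the spout so that its rim sits on the prongs, push the sprung switch behind it fully home with it and keep it pressed for three seconds. The grinder only runs while the switch is held, so finish while still gripping the portafilter there with the switch fully pressed; leave the tamper, shot glass and flat food packet where they are.

Things in the scene. Friction and masses are not known exactly. Their poses are not given: they have to be found in the camera images.
- grinder: Upright aluminium coffee grinder, 215 deep x 140 wide x 270 high mm, fixed. Origin on the worktop under the grind collar's axis; x to its back, z up; front (-x) roughly toward the robot. The round head (radius 52 mm about this axis, underside 150 mm up) stands over the fork; column from x = +6 mm; base from x = -96 mm, with a catch tray up to 28 mm high under the fork.
- collar_grip (a point): On the grind collar's axis, 252 mm above the worktop, at mid-height of its knurled black barrel to grip (diameter 52 mm, from 16 mm below to 12 mm above this point). Below the barrel is the numbered aluminium skirt, diameter 88 mm, its top 16 mm below this point; above it a steel lid, diameter 47 mm, up to 18 mm above this point.
- collar (a joint): Grind collar, rad; grows clockwise seen from above. Clicks into eight detents 0.30 rad apart, numbered 1 to 8 on the skirt: n at (n - 1) x 0.30, so 6 is 1.50. Set is the number at the black index line on the head's front (-x). End stops at 1 and 8; starts between 1 and 3. About 0.12 N m takes it over a click; let go, it settles into the nearest.
- fork_seat (a point): Centre of the fork at prong-top height, 115 mm up, 40 mm in front of the collar axis; axes as the grinder. The centre of the portafilter's rim underside comes here with the switch home. Two level prongs along x, 64 mm clear between them, each 12 wide x 10 high mm, from the column to 35 mm in front of this point, then 20 mm more flaring outward. Spout end 26 mm above; free below.
- switch (a joint): Sprung switch plunger at the back of the fork, m: 0 out, 0.010 fully home (pushed along the grinder's +x). 2 N starts it, 7 N takes it home; it springs back. Its rubber pad, 24 wide x 22 high mm, is centred 20 mm below the prong tops; its face is 19 mm behind fork_seat when out, 29 mm when home.
- switch_pad: The black rubber pad on the plunger, origin at the middle of its front face, axes as the grinder.
- portafilter: Open steel head, round dark wooden handle, 0.2 to 0.4 kg; stands on its head on a 6 mm rubber mat. Origin: centre of the head's underside; x from handle to head (along the grinder's x in the fork), z up. Head diameter 58 mm; rim diameter 74 mm, 34 to 41 mm up, ears to 42.5 mm at the sides. Handle axis 26 mm up, diameter 26 mm from x = -67 to -141 mm, ends at -165 mm.
- pf_rim (a point): Centre of the underside of the portafilter's rim, 34 mm above its origin; axes as the portafilter.
- pf_grip (a point): Point on the handle's axis, 105 mm behind the head's centre, to grip (diameter 26 mm); axes as the portafilter.
- tamper: Steel coffee tamper, 51 mm across, 84 mm high, standing on the mat beside the portafilter. Leave it.
- shot_glass: Clear shot glass upside down, 48 mm across, 61 mm high. Leave it.
- packet: Flat wrapped food packet, teal with yellow ends, lying flat, 80 x 196 x 11 mm. Leave it.
- cabinet_corner (a point): Front lower right corner of the wall cabinet, fixed; axes as the world. The cabinet hangs over the back of the worktop from here to the left (+y), upward and back, and its two door handles stand 30 mm in front of it: draw the arm back toward the robot before swinging it past here at wrist height.
Things that resemble listed ones, but are neither listed nor needed, are in the scene too. There is more than one size of the portafilter; the job needs the larger.

How it is judged:
By the outcome, as a careful person would: the job done as asked, in the order asked, and still so for the second after the job is handed in, while the arm keeps its last pose, push and grip.
It also fails if it takes over 61 s, if anything falls off the work surface, if the arm or the gripper's body presses on something with over 40 N, if the wrist force passes 120 N, or if a joint passes its speed limit or range.

## Robot

A 6-joint arm with a two-finger parallel gripper is mounted at the origin on a cart in front of the work surface, level with it; the furniture and walls round the work are solid. World frame = base frame: x ahead of the robot, y to its left, z up, the work surface at z = 0. Lengths are in m, angles in rad, forces in N, time in s.
With the tool pointing down it reaches from about 0.3 to 0.875 m from the base axis. Payload 6.4 kg.
Tool frame: the origin (TCP) lies at the very end of the fingers, on their centre line; the grasp point (between the pads) lies 19 mm behind it; z points along the fingers, y is the line along which they close (so a half turn about z gives the same grasp; the last joint's range is limited). The gripper opens to 85 mm and grips with 20 to 120 N. Pads are 22 mm wide; open, the fingers measure 114 mm over their backs; the gripper's body (76 mm by 85 mm) begins 54 mm behind the grasp point. The pads swing forward as they close: fully open they stand 13 mm farther back than shut.
Start: joints at [-1.515, 0.181, 1.607, -0, 1.354, -0.206], TCP at [0.149, -0.555, 0.231] pointing down, gripper open.
Joint ranges: [-2.99, 2.99], [-0.89, 2.07], [0.3, 2.58], [-1.14, 4.28], [0, 2.63], [-3.12, 3.12]. Speed limits (rad/s): [2.57, 2.57, 3.01, 3.14, 3.14, 3.14].

## Interface

Orientations are given as a unit quaternion [w, x, y, z].
In Python, from bench import ctrl gives the robot as it stands.
- The arm moves only by the tool jog_arm, never from a script. Its argument "series" is a list that holds one entry, the list of rows, each a list of 7 numbers: the shift along the tool's x, y, z in mm, then the turn, a rotation vector about the tool's x, y, z in rad, then the finger opening in mm, from 0 to 85.4. In form: [[[tx, ty, tz, rx, ry, rz, gripper], ...]]. A call has exactly 10 rows; each row shifts and turns the commanded pose from where the row before left it, along the tool's axes as they then stand; what a row does not reach is not made up. A row lasts 1/10 s, in which the tool goes at most 50 mm and 8.59 degrees, less where a joint would pass 70% of its speed; a pose out of reach is approached as far as the arm can. A call with a gripper value outside its range is refused whole. The fingers move at their own pace and stop on an object; the grip force is fixed at half the most. Time passes only in rows, so rows that do not move let the fingers close, or fill a call up. It gives the time, the measured TCP pose, the force, the opening and the grip force at its end, in the units of the state.
- ctrl.get_obs(): the state, without advancing time (a new reading comes with each control period).
- ctrl.camera(name): name is "scene" or "top" or "wrist"; returns a dict with "frame" (400x640x3 uint8, blue, green, red), "z_map" (400x640 float32, m along the optical axis (not along the pixel's ray), 0 where there is no reading), "fx", "fy", "cx", "cy" (pixels), "xyz" and "rotation" of the camera in the world. Camera axes: x right, y down, z forward; pixel columns grow to the right and rows downward; lengths in m; the calibration is good to about 2 mm. A picture is of the moment at which its call begins.
- ctrl.hand_in(): hands the job in; it is judged then, once.
The state is a dict: "time_s": time; "q": joint angles; "dq": joint speeds; "joint_efforts": joint torques, N m; "eef_pos": TCP position; "eef_rot": TCP orientation; "wrist_force": force on the tool from outside, world axes, zero at the start; "torque": the same for the moment, N m; "opening": opening from 0.0 (shut) to 1.0 (fully open); "grasp_force": force on a finger pad.
Only numpy, scipy, OpenCV 4.12 (cv2) and the standard library are available. Lean on these libraries where they do the work, as an engineer would, in place of code of your own. Each camera call takes 0.05 s, during which the arm holds its last target. There are 200 camera calls.

## Working session

There is one attempt and no reset: what is moved stays moved. The work goes in short steps, Python scripts to look and compute and a tool call to move; the robot and the scene stay as the last step left them, time stands still between calls to the robot, and variables do not carry over. Pictures are saved under pics/ and viewed, at most 10 in all, crops included, and the job is handed in when it is done.

Besides the shell and the picture viewer there is one more tool, called after "Call:" as name([rows], argument=value, ...), one row to a line, values as JSON. jog_arm: Moves the arm, as the interface text tells. Its arguments: {"type":"object","properties":{"series":{"type":"array"}},"required":["series"]}

```bash
mkdir -p pics
cat > h.py <<'E'
import numpy as np, cv2, pickle
from bench import ctrl
from scipy.spatial.transform import Rotation as R
np.set_printoptions(precision=4,suppress=True)
def shot(n,f=None):
    c=ctrl.camera(n)
    if f: cv2.imwrite('pics/'+f,c['frame']); pickle.dump(c,open('pics/'+f+'.pkl','wb'))
    return c
def load(f): return pickle.load(open('pics/'+f+'.pkl','rb'))
def rot(c):
    r=np.array(c['rotation'],float)
    return r if r.shape==(3,3) else R.from_quat(r[[1,2,3,0]]).as_matrix()
def ray(c,u,v):
    d=np.array([(u-c['cx'])/c['fx'],(v-c['cy'])/c['fy'],1.]); return rot(c)@d
def plane(c,u,v,z):
    d=ray(c,u,v); o=np.array(c['xyz']); return o+d*(z-o[2])/d[2]
def pt(c,u,v):
    return np.array(c['xyz'])+ray(c,u,v)*c['z_map'][int(v),int(u)]
def cloud(c):
    z=c['z_map']; v,u=np.mgrid[:400,:640]
    d=np.stack([(u-c['cx'])/c['fx']*z,(v-c['cy'])/c['fy']*z,z],-1)
    return d@rot(c).T+np.array(c['xyz'])
E
python3 - <<'E'
from h import *
for n in('scene','top','wrist'):
    c=shot(n,n+'0.png'); print(n,c['xyz'],rot(c).tolist(),c['fx'],c['cx'],c['cy'])
print(ctrl.get_obs())
E
```

```text
scene [-0.0377  0.3879  1.2904] [[-0.5896815149995781, -0.6567825445751679, 0.4700131913139986], [-0.8075365080317628, 0.47035070469881035, -0.35588622168496326], [0.012668822505216448, -0.5894123376132363, -0.8077329987103604]] 517.5353742377827 319.58653239492924 193.82757630353314
top [-0.2624 -0.3402  1.3283] [[0.3409464724952793, -0.7312099869914941, 0.5908362360391624], [-0.9400258911083068, -0.27208704761220415, 0.20571816295044998], [0.010335711831290395, -0.6255402412679564, -0.7801234387040088]] 418.05952344878466 316.62389590858254 200.7622946546718
wrist [ 0.2233 -0.5351  0.3727] [[0.2598588012968528, -0.9210637800572936, -0.2900257168858172], [-0.9656443848662506, -0.24850769257124258, -0.07599242534093335], [-0.0020797511493731435, 0.29980900553433376, -0.9539969784206188]] 315.4958570231819 322.57152749033673 200.5924936027585
{'time_s': 0.15, 'q': array([-1.5153,  0.1814,  1.6078,  0.    ,  1.3538, -0.2063]), 'dq': array([ 0.0005, -0.0018, -0.0021,  0.0007, -0.0006, -0.0004]), 'joint_efforts': array([  0.0016, -44.5259, -35.1692,  -0.0002,   0.0058,  -0.    ]), 'eef_pos': array([ 0.1488, -0.555 ,  0.2306]), 'eef_rot': array([-0.0007,  0.9914,  0.1305,  0.0001]), 'wrist_force': array([-0.389 ,  0.7097, -0.0684]), 'torque': array([0.0029, 0.029 , 0.0335]), 'grasp_force': 0.0, 'opening': 1.0015071211350168}
```

View pics/scene0.png

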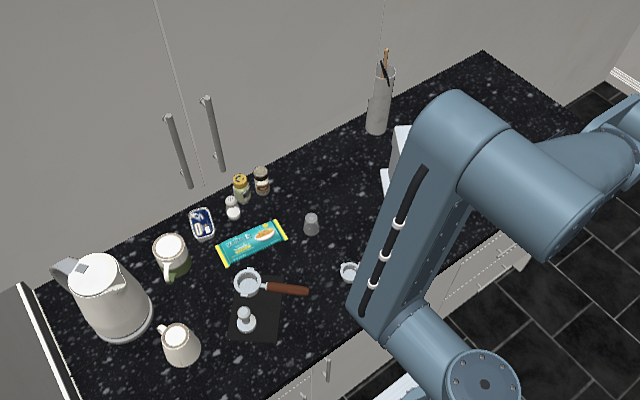

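View pics/top0.png

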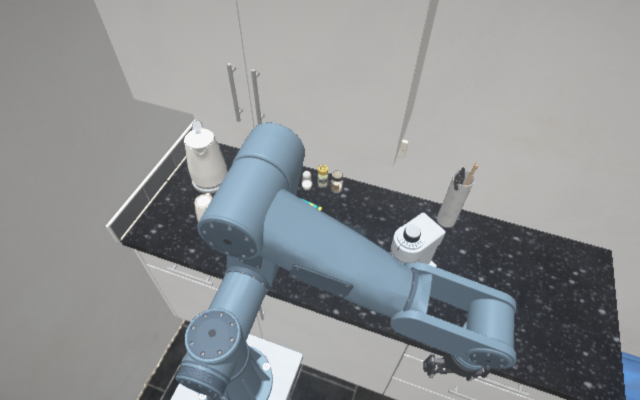

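Scene: portafilter on the mat, head (248,283), handle to (308,291), tamper (246,318), a second portafilter-like head at (350,270), half hidden by the arm. Top: grinder collar at (412,233), head toward the robot.

Run:
```python
from h import *
c=load('top0.png'); P=cloud(c); hsv=cv2.cvtColor(c['frame'],cv2.COLOR_BGR2HSV)
m=(P[...,2]>.255)&(P[...,2]<.275)&(c['z_map']>0); roi=np.zeros_like(m); roi[205:280,380:450]=1
q=P[m&roi]; print('z>.255',len(q),q.min(0),q.max(0),np.median(q,0))
for z in(.15,.2,.23,.24,.25,.26,.27):
    k=roi&(abs(P[...,2]-z)<.006); print(z,k.sum(),P[k].min(0) if k.any() else 0,P[k].max(0) if k.any() else 0)
s=load('scene0.png'); S=cloud(s)
for n,(a,b,l,r) in {'pf':(255,310,225,320),'pf2':(255,290,335,365)}.items():
    roi=np.zeros(S.shape[:2],bool); roi[a:b,l:r]=1
    k=roi&(S[...,2]>.037)&(S[...,2]<.055); q=S[k]; print(n,len(q),q.min(0),q.max(0),np.percentile(q[:,2],[50,90,98]))
    if n=='pf':
        hs=cv2.cvtColor(s['frame'],cv2.COLOR_BGR2HSV)
        w=roi&(hs[...,1]>110)&((hs[...,0]<15)|(hs[...,0]>170))&(S[...,2]>.02); W=S[w]; print('wood',len(W),W.min(0),W.max(0),W.mean(0))
        x=W[:,:2]; mu=x.mean(0); u,sv,vt=np.linalg.svd(x-mu); t=(x-mu)@vt[0]; print(vt[0],t.min(),t.max())
        hd=q[(np.abs(q[:,:2]-W[:,:2].mean(0)).max(1)>0)]
def crop(c,a,b,l,r,f): cv2.imwrite('pics/a_'+f,cv2.resize(c['frame'][a:b,l:r],(400,400*(b-a)//(r-l)),interpolation=cv2.INTER_CUBIC))
A=cv2.resize(c['frame'][205:275,375:455],(560,490),interpolation=2)
cv2.imwrite('pics/tc.png',A)
cv2.imwrite('pics/sc.png',cv2.resize(s['frame'][250:340,220:370],(750,450),interpolation=2))
```

```text
z>.255 208 [ 0.5077 -0.4036  0.2555] [ 0.5579 -0.3513  0.2742] [ 0.5301 -0.377   0.267 ]
0.15 11 [ 0.4861 -0.4694  0.1444] [ 0.591  -0.3332  0.156 ]
0.2 93 [ 0.4825 -0.4779  0.194 ] [ 0.596  -0.3285  0.2058]
0.23 439 [ 0.4835 -0.4719  0.224 ] [ 0.6473 -0.3316  0.236 ]
0.24 159 [ 0.4913 -0.421   0.234 ] [ 0.5722 -0.3353  0.2436]
0.25 34 [ 0.5074 -0.4024  0.2461] [ 0.5314 -0.3518  0.2555]
0.26 89 [ 0.5077 -0.4036  0.2541] [ 0.5572 -0.3513  0.2659]
0.27 148 [ 0.5113 -0.4007  0.2642] [ 0.5579 -0.3562  0.2742]
pf 686 [0.4486 0.0437 0.037 ] [0.6051 0.2004 0.0548] [0.0443 0.0486 0.0512]
wood 393 [-0.0377  0.0437  0.0241] [0.5349 0.3879 1.2904] [0.4883 0.0889 0.0439]
[-0.9889 -0.1483] -0.05045416113665229 0.475790592825131
pf2 1 [ 0.4374 -0.0532  0.0388] [ 0.4374 -0.0532  0.0388] [0.0388 0.0388 0.0388]
```

View pics/tc.png

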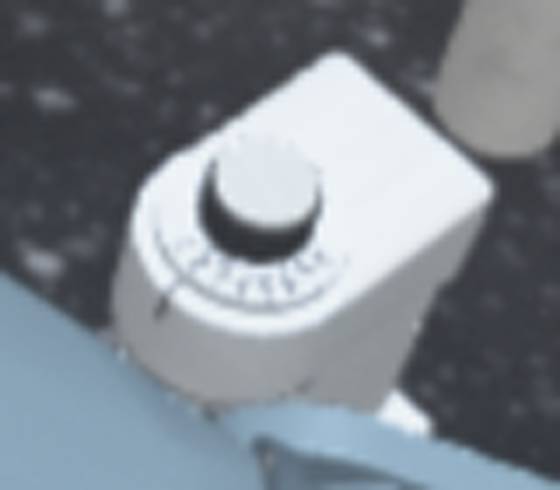

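View pics/sc.png

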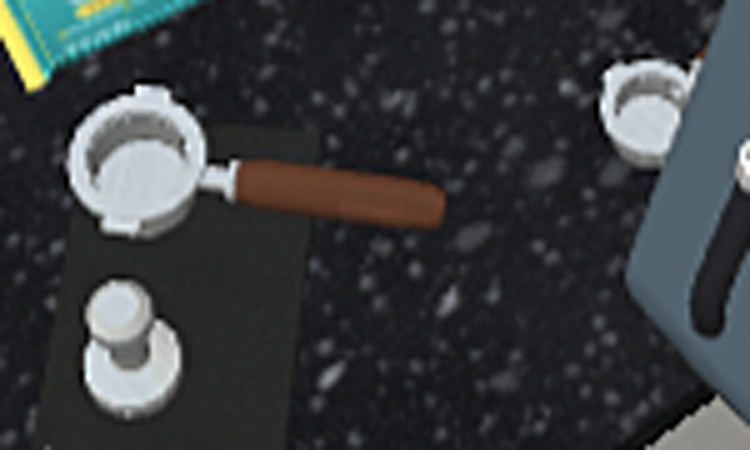

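Top crop: collar at crop (265,180), index line from (182,285) to (158,318), numerals running to the right from it (low number set). Scene crop: the mat portafilter is the larger (78 mm vs about 51 mm), handle to the right with its ears intact.

```bash
cat > g.py <<'E'
from h import *
def local(o,yaw,p): # grinder frame
    c,s=np.cos(yaw),np.sin(yaw); return np.array([[c,-s],[s,c]])@p+o
E
python3 - <<'E'
from h import *
c=load('top0.png'); f=lambda u,v:(375+u/7,205+v/7)
# lid circle at z=.27
g=c['frame'][205:275,375:455]
lid=plane(c,*f(265,180),.270); print('lid',lid)
for z in (.224,.228,.232,.236):
    a=plane(c,*f(340,50),z);b=plane(c,*f(493,185),z);d=plane(c,*f(335,318),z)
    i1=plane(c,*f(182,285),z); i2=plane(c,*f(165,305),z)
    e=lambda p,q:np.degrees(np.arctan2((q-p)[1],(q-p)[0]))
    print(z,'width',np.linalg.norm(a-b),'back edge deg',e(b,a)-90,'side',e(d,b),'index',e(i1,lid),e(i2,lid),i1,i2)
P=cloud(c)
for n,(u,v) in {'cab':(396,160),'cab2':(403,140),'px':(412,100)}.items(): print(n,P[v,u],P[v-8,u-15])
for (u,v) in [(418,240),(430,230),(400,265),(398,250)]: print(u,v,P[v,u])
s=load('scene0.png'); S=cloud(s)
# pf: rim by bright mask, handle axis pts
roi=np.zeros((400,640),np.uint8); roi[262:300,228:266]=1
t=(S[...,2]>.040)&(S[...,2]<.056)&(roi>0); q=S[t]; (x,y),r=cv2.minEnclosingCircle(q[:,:2].astype(np.float32)); print('rim',x,y,r,len(q))
hs=cv2.cvtColor(s['frame'],cv2.COLOR_BGR2HSV)
w=(hs[...,1]>110)&((hs[...,0]<15)|(hs[...,0]>170))&(S[...,2]>.015)&(S[...,2]<.08)&(s['z_map']>0); w[:255]=0;w[305:]=0;w[:,:262]=0;w[:,315:]=0
W=S[w]; mu=np.median(W[:,:2],0); u,sv,vt=np.linalg.svd(W[:,:2]-mu); tt=(W[:,:2]-mu)@vt[0]
print('wood',mu,vt[0],tt.min(),tt.max(),np.percentile(W[:,2],[5,50,95]))
E
```

```text
lid [ 0.5313 -0.379   0.27  ]
0.224 width 0.0965270567757088 back edge deg -33.18148412960026 side -29.516601591652943 index -31.76805460286654 -28.85957300589827 [ 0.4966 -0.3576  0.224 ] [ 0.4837 -0.3528  0.224 ]
0.228 width 0.09617741469131035 back edge deg -33.18148412960021 side -29.516601591652925 index -29.918237160825896 -27.583484197354473 [ 0.4939 -0.3575  0.228 ] [ 0.481  -0.3528  0.228 ]
0.232 width 0.09582777260691183 back edge deg -33.18148412960017 side -29.516601591652893 index -28.264165501383737 -26.41153863967562 [ 0.4911 -0.3574  0.232 ] [ 0.4783 -0.3527  0.232 ]
0.236 width 0.09547813052251346 back edge deg -33.18148412960025 side -29.516601591652904 index -26.778696314816766 -25.332357928029314 [ 0.4884 -0.3574  0.236 ] [ 0.4756 -0.3527  0.236 ]
cab [ 0.9156 -0.2531  0.166 ] [ 0.6317 -0.2265  0.4625]
cab2 [ 0.9066 -0.2625  0.2818] [ 0.6313 -0.2357  0.5436]
px [ 0.7963 -0.269   0.5425] [ 0.629  -0.2394  0.6803]
418 240 [ 0.5268 -0.4026  0.237 ]
430 230 [ 0.5886 -0.4321  0.223 ]
400 265 [ 0.1646 -0.3587  0.6452]
398 250 [ 0.493  -0.3526  0.2015]
rim 0.5643385648727417 0.1604594737291336 0.044390950351953506 325
wood [0.4895 0.0883] [-0.6926 -0.7213] -0.05446099188969654 0.0552768568107804 [0.031  0.0416 0.0473]
```

Call:
jog_arm([
  [[0, 0, -20, 0, 0, 0, 85], [34, -8, -20, 0, 0, 0, 85], [34, -8, -20, 0, 0, 0, 85], [34, -8, -10, 0, 0, 0, 85], [34, -8, 0, 0, 0, 0, 85], [34, -8, 0, 0, 0, 0, 85], [34, -8, 0, 0, 0, 0, 85], [34, -8, 0, 0, 0, 0, 85], [34, -8, 0, 0, 0, 0, 85], [34, -8, 0, 0, 0, 0, 85]],
])

```text
time_s: 1.15
eef_pos: [0.4268, -0.4057, 0.301]
eef_rot: [-0.0, 0.991, 0.131, -0.0]
wrist_force: [0.0, -0.6, 0.9]
opening: 1.0
grasp_force: 0.0
```

Run:
```python
from h import *
c=shot('wrist','w1.png'); o=ctrl.get_obs(); print(o['time_s'],o['eef_pos'],o['eef_rot'],o['q'],c['xyz'])
P=cloud(c); z=P[...,2]; ok=c['z_map']>0
for lo,hi in((.266,.275),(.225,.240)):
    k=ok&(z>lo)&(z<hi)&(np.hypot(P[...,0]-.532,P[...,1]+.378)<.1); v,u=np.nonzero(k)
    if len(v): print(lo,len(v),P[k].min(0),P[k].max(0),(u.min(),u.max(),v.min(),v.max()))
```

```text
1.2 [ 0.4308 -0.4028  0.301 ] [-0.0009  0.9912  0.1321  0.0015] [-0.9548  0.1641  1.4857  0.0034  1.492   0.3507] [ 0.5014 -0.3857  0.4432]
0.266 6002 [ 0.5129 -0.402   0.266 ] [ 0.5524 -0.3556  0.2718] (np.int64(281), np.int64(374), np.int64(0), np.int64(76))
0.225 6991 [ 0.4876 -0.4538  0.225 ] [ 0.5785 -0.3298  0.2395] (np.int64(249), np.int64(462), np.int64(0), np.int64(121))
```

View pics/w1.png

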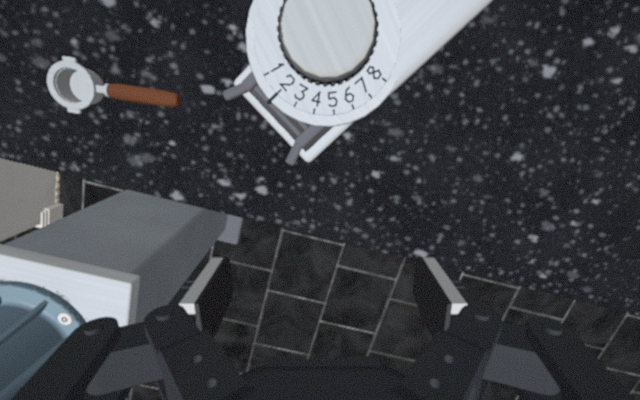

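Wrist: collar centre at (328,30), index line at (272,100) beside "2" (287,82), so the collar stands at 2 and needs four clicks (+1.20 rad). Prong tips at (228,94) and (293,160); the smaller portafilter is on the worktop at (75,85).

Run:
```python
from h import *
c=load('w1.png'); P=cloud(c)
g=c['frame'].mean(2); b=np.uint8((P[...,2]>.262)&(P[...,2]<.28)&(c['z_map']>0))
# lid edge: lower boundary per column
pts=[]
for u in range(284,373,3):
    v=np.nonzero(b[:,u])[0]
    if len(v): pts.append(plane(c,u,v.max()+.5,.264)[:2])
p=np.array(pts); A=np.c_[2*p,np.ones(len(p))]; s=np.linalg.lstsq(A,(p**2).sum(1),rcond=None)[0]; print('barrel fit',s[:2],np.sqrt(s[2]+s[0]**2+s[1]**2))
ax=np.array([.534,-.3785])
for z in(.224,.228,.232):
    i=plane(c,272,100,z)[:2]; d=ax-i; print(z,np.degrees(np.arctan2(d[1],d[0])),np.hypot(*d))
for z in (.115,):
    for uv in [(226,94),(250,80),(293,160),(330,128),(240,88),(305,142)]: print(uv,plane(c,*uv,z), P[uv[1],uv[0]])
cv2.imwrite('pics/w1c.png',cv2.resize(c['frame'][0:180,200:420],(770,600),interpolation=2))
o=ctrl.get_obs(); T=R.from_quat(o['eef_rot'][[1,2,3,0]]).as_matrix(); print(o['eef_pos'],T.T@(np.array([*s[:2],.301])-o['eef_pos'])*1e3)
```

```text
barrel fit [ 0.5357 -0.3787] 0.025166730627700654
0.224 -32.17331643396237 0.0479687260680105
0.228 -31.657067954600176 0.04752900473098099
0.232 -31.131221608065445 0.04709321387826022
(226, 94) [ 0.4831 -0.2917  0.115 ] [ 0.4832 -0.2919  0.1157]
(250, 80) [ 0.502 -0.312  0.115] [ 0.502  -0.3117  0.1136]
(293, 160) [ 0.4365 -0.3707  0.115 ] [ 0.4365 -0.3707  0.115 ]
(330, 128) [ 0.4782 -0.3994  0.115 ] [ 0.4721 -0.403   0.0289]
(240, 88) [ 0.4922 -0.304   0.115 ] [ 0.4922 -0.3037  0.1138]
(305, 142) [ 0.4579 -0.3783  0.115 ] [ 0.458  -0.3783  0.1153]
[ 0.4308 -0.4028  0.301 ] [107.5283   4.2594   0.3069]
```

View pics/w1c.png

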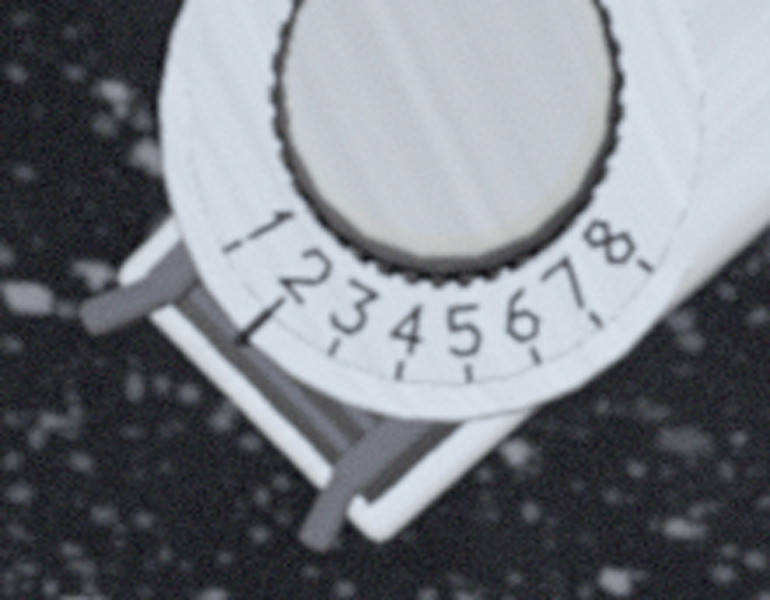

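Close-up confirms the index line points at "2" (crop 265,320).

Call:
jog_arm([
  [[20, 0, 0, 0, 0, 0, 85], [25, 1, 0, 0, 0, 0, 85], [25, 1, 0, 0, 0, 0, 85], [22, 0, 0, 0, 0, 0, 85], [15, 0, 0, 0, 0, 0, 85], [5, 0, 0, 0, 0, 0, 85], [0, 0, 0, 0, 0, 0, 85], [0, 0, 0, 0, 0, 0, 85], [0, 0, 0, 0, 0, 0, 85], [0, 0, 0, 0, 0, 0, 85]],
])

```text
time_s: 2.2
eef_pos: [0.5338, -0.3801, 0.3015]
eef_rot: [0.0, 0.992, 0.13, 0.0]
wrist_force: [-0.7, -0.5, 0.3]
opening: 0.996
grasp_force: 0.0
```

Call:
jog_arm([
  [[2, -1, 15, 0, 0, 0, 85], [0, 0, 20, 0, 0, 0, 80], [0, 0, 17, 0, 0, 0, 70], [0, 0, 9, 0, 0, 0, 65], [0, 0, 0, 0, 0, 0, 55], [0, 0, 0, 0, 0, 0, 50], [0, 0, 0, 0, 0, 0, 45], [0, 0, 0, 0, 0, 0, 40], [0, 0, 0, 0, 0, 0, 40], [0, 0, 0, 0, 0, 0, 40]],
])

```text
time_s: 3.2
eef_pos: [0.5357, -0.3788, 0.2392]
eef_rot: [-0.0, 0.992, 0.13, -0.0]
wrist_force: [1.5, -4.3, -9.6]
opening: 0.59
grasp_force: 63.9
```

Call:
jog_arm([
  [[0, 0, 0, 0, 0, 0.12, 40], [0, 0, 0, 0, 0, 0.14, 40], [0, 0, 0, 0, 0, 0.14, 40], [0, 0, 0, 0, 0, 0.14, 40], [0, 0, 0, 0, 0, 0.14, 40], [0, 0, 0, 0, 0, 0.14, 40], [0, 0, 0, 0, 0, 0.14, 40], [0, 0, 0, 0, 0, 0.14, 40], [0, 0, 0, 0, 0, 0.12, 40], [0, 0, 0, 0, 0, 0, 40]],
])

```text
time_s: 4.2
eef_pos: [0.5359, -0.3788, 0.2392]
eef_rot: [0.0, 0.887, -0.462, -0.0]
wrist_force: [0.8, -5.4, -9.7]
opening: 0.582
grasp_force: 64.1
```

Call:
jog_arm([
  [[0, 0, 0, 0, 0, 0, 40], [0, 0, 0, 0, 0, 0, 40], [0, 0, 0, 0, 0, 0, 60], [0, 0, 0, 0, 0, 0, 70], [0, 0, 0, 0, 0, 0, 85], [0, 0, -5, 0, 0, 0, 85], [0, 0, -20, 0, 0, 0, 85], [0, 0, -30, 0, 0, 0, 85], [0, 0, -15, 0, 0, 0, 85], [0, 0, 0, 0, 0, 0, 85]],
])

```text
time_s: 5.2
eef_pos: [0.5373, -0.3791, 0.3143]
eef_rot: [0.001, 0.887, -0.461, 0.003]
wrist_force: [0.5, -0.5, 0.5]
opening: 0.991
grasp_force: 0.0
```

Call:
jog_arm([
  [[-6, 2, -5, 0, 0, 0, 85], [-12, 6, -5, 0, 0, 0, 85], [-14, 6, -5, 0, 0, 0, 85], [-14, 6, -5, 0, 0, 0, 85], [-14, 6, -5, 0, 0, 0, 85], [-14, 6, -5, 0, 0, 0, 85], [-14, 6, 0, 0, 0, 0, 85], [-12, 6, 0, 0, 0, 0, 85], [-6, 3, 0, 0, 0, 0, 85], [0, 0, 0, 0, 0, 0, 85]],
])

```text
time_s: 6.2
eef_pos: [0.436, -0.3178, 0.3395]
eef_rot: [-0.0, 0.887, -0.461, -0.001]
wrist_force: [0.6, -0.2, -0.3]
opening: 0.996
grasp_force: 0.0
```

Run:
```python
from h import *
c=shot('wrist','w2.png'); o=ctrl.get_obs(); print(o['time_s'],o['eef_pos'],o['eef_rot'],o['q'],c['xyz'])
```

```text
6.25 [ 0.4365 -0.3182  0.3397] [-0.0002  0.8873 -0.4611 -0.0004] [-0.8498  0.0323  1.5527  0.0001  1.5575  1.6794] [ 0.4806 -0.3805  0.4816]
```

View pics/w2.png

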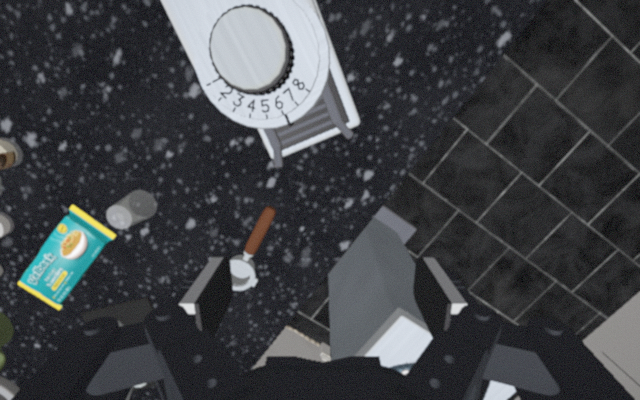

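Index line at (286,118) now lies on "6" (279,103): collar done. Fork prong tips are seen at (275,162) and (350,135).

Run:
```python
from h import *
c=load('w2.png'); P=cloud(c); k=(P[...,2]>.107)&(P[...,2]<.123)&(c['z_map']>0)&(np.hypot(P[...,0]-.5,P[...,1]+.36)<.11)
q=P[k]; print(len(q),np.median(q[:,2]))
ax=np.array([.5357,-.3787])
for yd in(-29,-30,-31,-32,-33):
    y=np.radians(yd); e=np.array([np.cos(y),np.sin(y)]); n=np.array([-e[1],e[0]]); d=q[:,:2]-ax; x=d@e; l=d@n
    out=[]
    for s in(1,-1):
        m=(s*l>.02)&(x>-.074)&(x<-.045); 
        # inner edge as function of x
        xs=np.arange(-.072,-.046,.004); inner=[np.percentile((s*l)[m&(abs(x-t)<.003)],3) for t in xs if (m&(abs(x-t)<.003)).sum()>4]
        outer=[np.percentile((s*l)[m&(abs(x-t)<.003)],97) for t in xs if (m&(abs(x-t)<.003)).sum()>4]
        out.append((np.median(inner)*1e3,np.median(outer)*1e3,(inner[-1]-inner[0])*1e3,x[s*l>.02].min()*1e3))
    print(yd,np.array(out).ravel())
```

```text
945 0.11418170310570902
-29 [ 35.8153  47.0873  -1.5173 -92.0497  28.8515  39.9095   1.4079 -97.6935]
-30 [ 34.7606  45.9042  -0.6027 -92.8708  29.705   40.9111   0.8921 -97.0166]
-31 [ 33.7374  44.7582   0.6597 -93.6636  30.7889  41.8945   0.3923 -96.3102]
-32 [ 32.638   43.8382   1.688  -94.4279  31.8692  42.9196  -0.2995 -95.5744]
-33 [ 31.6322  42.7048   2.7202 -95.1634  32.9214  43.9061  -0.6717 -94.8096]
```

Call:
jog_arm([
  [[-20, 0, 0, 0, 0, -0.1, 85], [-30, -5, 0, 0, 0, -0.14, 85], [-30, -20, 0, 0, 0, -0.14, 85], [-25, -30, 0, 0, 0, -0.14, 85], [-15, -40, 0, 0, 0, -0.14, 85], [0, -45, 0, 0, 0, -0.14, 85], [0, -45, 0, 0, 0, -0.14, 85], [0, -40, 0, 0, 0, -0.14, 85], [0, -30, 0, 0, 0, -0.14, 85], [0, -10, 0, 0, 0, -0.1, 85]],
])

```text
time_s: 7.25
eef_pos: [0.4136, 0.0096, 0.3401]
eef_rot: [-0.0, 0.983, 0.184, -0.0]
wrist_force: [0.2, -0.2, 0.2]
opening: 0.996
grasp_force: 0.0
```

```bash
cat > pf.py <<'E'
from h import *
c=shot('wrist','w3.png'); P=cloud(c); z=P[...,2]; hs=cv2.cvtColor(c['frame'],cv2.COLOR_BGR2HSV)
near=np.hypot(P[...,0]-.53,P[...,1]-.13)<.16
w=(hs[...,1]>100)&((hs[...,0]<15)|(hs[...,0]>170))&(z>.015)&(z<.06)&near
n,L,st,_=cv2.connectedComponentsWithStats(np.uint8(w)); i=1+st[1:,4].argmax(); v,u=np.nonzero(L==i)
W=np.array([plane(c,a,b,.032)[:2] for a,b in zip(u,v)]); mu=W.mean(0); vt=np.linalg.svd(W-mu,full_matrices=False)[2][0]; vt*=np.sign(vt[0]); t=(W-mu)@vt
print('wood',len(W),mu,np.degrees(np.arctan2(vt[1],vt[0])),t.min(),t.max(),np.std((W-mu)@[-vt[1],vt[0]])*np.sqrt(12))
k=np.uint8((z>.042)&(z<.058)&near&~w&(hs[...,1]<90)); n,L,st,_=cv2.connectedComponentsWithStats(k); i=1+st[1:,4].argmax()
ct=max(cv2.findContours(np.uint8(L==i),0,1)[0],key=cv2.contourArea)
H=cv2.convexHull(ct)[:,0]; print('bbox',st[i],len(H)); q=np.array([plane(c,a,b,.047)[:2] for a,b in ct[:,0]])
e=vt; nn=np.array([-e[1],e[0]]); x=(q-mu)@e; y=(q-mu)@nn; print('rim x',x.min(),x.max(),'y',y.min(),y.max())
m=abs(y-np.median(y))<.025; f=x>.08
p=q[m&f]; A=np.c_[2*p,np.ones(len(p))]; s=np.linalg.lstsq(A,(p**2).sum(1),rcond=None)[0]; print('rim fit',s[:2],np.sqrt(s[2]+s[:2]@s[:2]))
d=s[:2]-mu; print('dir mu->rim',np.degrees(np.arctan2(d[1],d[0])),np.hypot(*d))
o=ctrl.get_obs(); T=R.from_quat(o['eef_rot'][[1,2,3,0]]).as_matrix(); print(o['eef_pos'],np.degrees(np.arctan2(T[1,0],T[0,0])),o['q'])
E
python3 pf.py
```

```text
wood 1664 [0.496  0.0881] 45.92364523848442 -0.05790479267821003 0.054126852648501284 0.025200698293094587
bbox [217   0  64  27 759] 15
rim x 0.06875634539426269 0.11527029865427871 y -0.02917074229081007 0.042045950396891525
rim fit [0.5495 0.1741] 0.016481493190462326
dir mu->rim 58.12598386473696 0.10133533585141129
[0.4134 0.0097 0.3402] 21.456267531674868 [-0.2661 -0.2763  1.8284  0.0011  1.5899  0.9302]
```

View pics/w3.png

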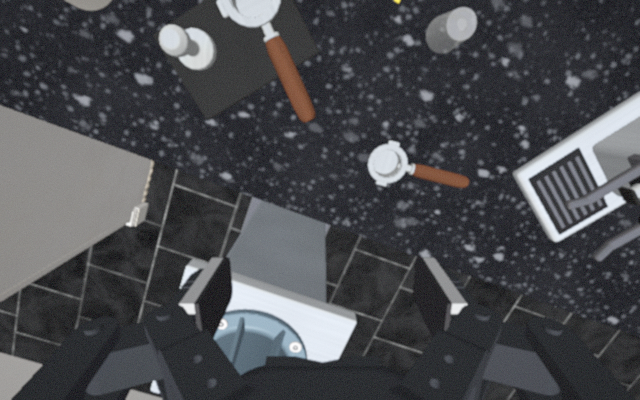

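Wrist: larger portafilter's handle from (270,35) to (308,118), its head cut off at the top edge (250,5); tamper at (190,45), smaller portafilter at (390,163), shot glass (450,30).

Call:
jog_arm([
  [[0, 0, 0, 0, 0, -0.143, 85], [0, 0, 0, 0, 0, -0.143, 85], [5, 0, 5, 0, 0, -0.143, 85], [15, 1, 15, 0, 0, 0, 85], [20, 1, 20, 0, 0, 0, 85], [25, 1, 20, 0, 0, 0, 85], [25, 1, 20, 0, 0, 0, 85], [18, 1, 15, 0, 0, 0, 85], [8, 0, 5, 0, 0, 0, 85], [0, 0, 0, 0, 0, 0, 85]],
])

```text
time_s: 8.3
eef_pos: [0.4993, 0.0854, 0.2392]
eef_rot: [-0.0, 0.923, 0.385, -0.001]
wrist_force: [-0.2, -1.2, 0.0]
opening: 0.995
grasp_force: 0.0
```

```bash
sed -i 's/w3.png/w4.png/' pf.py; python3 pf.py
```

```text
wood 2102 [0.4956 0.0875] 45.89762767079177 -0.0586616312723433 0.052620969050260674 0.025050957058355864
bbox [ 275   29   86   80 2520] 23
rim x 0.0714704874032361 0.14345271004961496 y -0.04187083167885621 0.042097987121995396
rim fit [0.5703 0.1647] 0.036090307147577674
dir mu->rim 45.89462318275827 0.10745604888732718
[0.4993 0.085  0.2402] 45.27733186568402 [-0.0659  0.0187  1.7654 -0.0003  1.3585  0.7148]
```

View pics/w4.png

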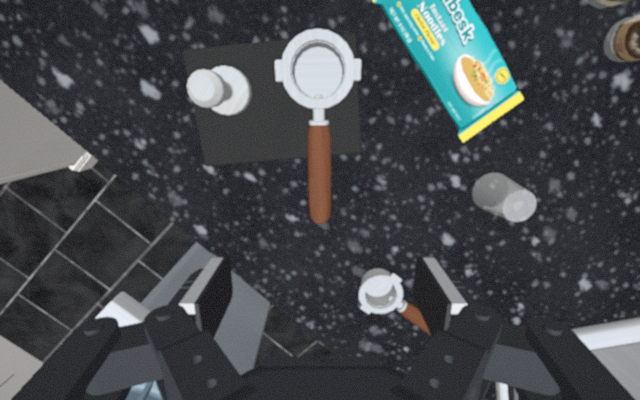

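Wrist: the larger portafilter is centred at (320,68), handle straight down to (320,220); tamper (215,90), packet and glass clear of the fingers' path.

Call:
jog_arm([
  [[1, -4, 10, 0, 0, -0.011, 85], [0, 0, 25, 0, 0, 0, 80], [0, 0, 35, 0, 0, 0, 70], [0, 0, 40, 0, 0, 0, 60], [0, 0, 40, 0, 0, 0, 60], [0, 0, 35, 0, 0, 0, 60], [0, 0, 25, 0, 0, 0, 60], [0, 0, 12, 0, 0, 0, 60], [0, 0, 4, 0, 0, 0, 60], [0, 0, 0, 0, 0, 0, 60]],
])

```text
time_s: 9.35
eef_pos: [0.4976, 0.0887, 0.0149]
eef_rot: [0.0, 0.921, 0.39, 0.0]
wrist_force: [0.4, 0.1, -0.0]
opening: 0.705
grasp_force: 0.0
```

Call:
jog_arm([
  [[0, 0, 0, 0, 0, 0, 50], [0, 0, 0, 0, 0, 0, 40], [0, 0, 0, 0, 0, 0, 30], [0, 0, 0, 0, 0, 0, 20], [0, 0, 0, 0, 0, 0, 10], [0, 0, 0, 0, 0, 0, 10], [0, 0, 0, 0, 0, 0, 10], [0, 0, 0, 0, 0, 0, 10], [0, 0, 0, 0, 0, 0, 10], [0, 0, 0, 0, 0, 0, 10]],
])

```text
time_s: 10.35
eef_pos: [0.4974, 0.0888, 0.0144]
eef_rot: [0.0, 0.921, 0.39, 0.0]
wrist_force: [-0.2, -1.5, 2.9]
opening: 0.288
grasp_force: 58.8
```

Call:
jog_arm([
  [[0, 0, -2, 0, 0, 0, 10], [0, 0, -5, 0, 0, 0, 10], [0, 0, -12, 0, 0, 0, 10], [0, 0, -20, 0, 0, 0, 10], [0, 0, -25, 0, 0, 0, 10], [0, 0, -25, 0, 0, 0, 10], [0, 0, -20, 0, 0, 0, 10], [0, 0, -12, 0, 0, 0, 10], [0, 0, -5, 0, 0, 0, 10], [0, 0, 0, 0, 0, 0, 10]],
])

```text
time_s: 11.35
eef_pos: [0.4971, 0.0889, 0.1406]
eef_rot: [0.0, 0.921, 0.39, 0.0]
wrist_force: [0.5, 0.6, -3.2]
opening: 0.289
grasp_force: 59.1
```

```bash
cat > held.py <<'E'
from h import *
import sys
c=shot('wrist',sys.argv[1]); o=ctrl.get_obs(); T=R.from_quat(o['eef_rot'][[1,2,3,0]]).as_matrix()
Q=(cloud(c)-o['eef_pos'])@T*1e3   # tool frame mm
near=(c['z_map']>0)&(abs(Q[...,1])<60)&(Q[...,0]>55)&(Q[...,0]<160)&(Q[...,2]>-25)&(Q[...,2]<35)
q=Q[near]; print(len(q),q.min(0),q.max(0))
# rim top ring: fit plane to highest band
ctr=np.array([105,0]); r=np.hypot(Q[...,0]-ctr[0],Q[...,1]-ctr[1])
ring=near&(r>31)&(r<36)&(Q[...,2]<20); p=Q[ring]
for _ in range(4):
    A=np.c_[p[:,:2]-ctr,np.ones(len(p))]; s=np.linalg.lstsq(A,p[:,2],rcond=None)[0]; e=p[:,2]-A@s; p=p[abs(e)<max(1,1.5*e.std())]
print('ring',len(p),'slope x,y deg',np.degrees(s[:2]),'z rim top at ctr',s[2],'rms',e.std())
m=np.uint8(near&(abs(Q[...,2]-s[2]-s[0]*(Q[...,0]-105))<5)); n,L,st,_=cv2.connectedComponentsWithStats(m); i=1+st[1:,4].argmax()
ct=max(cv2.findContours(np.uint8(L==i),0,1)[0],key=cv2.contourArea)[:,0]
O=(np.array(c['xyz'])-o['eef_pos'])@T*1e3; D=np.array([ray(c,a,b)@T for a,b in ct]); k=(s[2]-O[2])/D[:,2]; h=O+D*k[:,None]
print('outline x',h[:,0].min(),h[:,0].max(),'y',h[:,1].min(),h[:,1].max())
g=(abs(h[:,1]-np.median(h[:,1]))<25)&(h[:,0]>80)|(h[:,0]<78)&(abs(h[:,1])<22)&(abs(h[:,1])>9)
for _ in range(3):
    p=h[g][:,:2]; A=np.c_[2*p,np.ones(len(p))]; f=np.linalg.lstsq(A,(p**2).sum(1),rcond=None)[0]; rr=np.sqrt(f[2]+f[:2]@f[:2]); g=g&(abs(np.hypot(*(h[:,:2]-f[:2]).T)-rr)<1.5)
print('rim centre tool',f[:2],'r',rr,g.sum())
print(o['time_s'],o['eef_pos'],o['eef_rot'],o['wrist_force'],o['torque'])
E
python3 held.py h1.png
```

```text
13689 [ 55.0101 -40.7461 -24.9965] [117.7558  41.0267   8.4135]
ring 0 slope x,y deg [0. 0.] z rim top at ctr 0.0 rms nan
outline x 80.90424281242808 115.83898860407828 y -26.836092929875566 26.675999207483112
rim centre tool [99.2855  0.9741] r 19.675226381425503 181
11.4 [0.4965 0.0889 0.1397] [-0.0002  0.9207  0.3903 -0.0005] [-0.3929  0.0992 -2.9182] [-0.1614  0.1721  0.0599]
  ret = _var(a, axis=axis, dtype=dtype, out=out, ddof=ddof,
  arrmean = um.true_divide(arrmean, div, out=arrmean,
  ret = ret.dtype.type(ret / rcount)
```

View pics/h1.png

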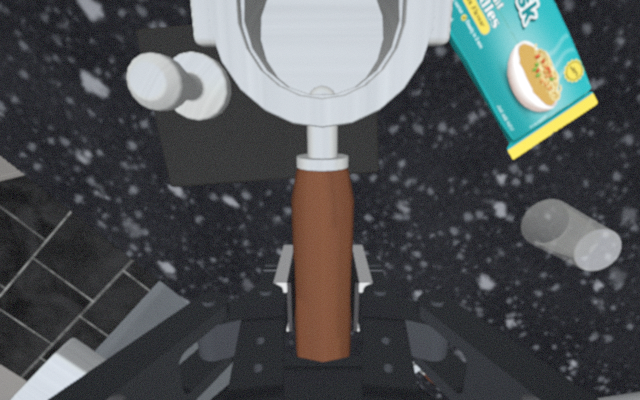

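Wrist: portafilter hangs squarely in the fingers, head at (320,20) half out of view at the top, handle down to (322,360); mat left behind.

```bash
sed -i "s/c=shot('wrist',sys.argv\[1\])/c=load(sys.argv[1]) if len(sys.argv)>2 else shot('wrist',sys.argv[1])/; s/(Q\[...,2\]>-25)&(Q\[...,2\]<35)/(Q[...,2]>-50)\&(Q[...,2]<5)/; s/(Q\[...,2\]<20)/(Q[...,2]<-24)/" held.py
cat >> held.py <<'E'
hs=cv2.cvtColor(c['frame'],cv2.COLOR_BGR2HSV); wd=(hs[...,1]>100)&((hs[...,0]<15)|(hs[...,0]>170))&(c['z_map']>0)&(abs(Q[...,1])<4)&(Q[...,0]<65)&(Q[...,0]>-60)
w=Q[wd]; w=w[abs(w[:,2]+32)<15]
k=(w[:,0]<30); print('handle top: z=a*x+b', np.degrees(np.polyfit(w[k,0],w[k,2],1)[0]),np.polyfit(w[k,0],w[k,2],1)[1],len(w),w[:,0].min(),w[:,0].max())
E
python3 held.py h1.png 1
```

```text
21881 [ 55.0041 -42.6062 -32.154 ] [117.1488  42.7848   5.    ]
ring 4347 slope x,y deg [1.3239 0.1111] z rim top at ctr -29.115720750926684 rms 0.497128616403739
outline x 68.8246771530834 108.02951358685073 y -41.48575476861691 41.488101589427984
rim centre tool [102.6858  -0.0183] r 24.57819402390678 80
11.4 [0.4965 0.0889 0.1397] [-0.0002  0.9207  0.3903 -0.0005] [-0.3929  0.0992 -2.9182] [-0.1614  0.1721  0.0599]
handle top: z=a*x+b 1.4046722834223382 -29.568623130885356 3704 -33.268327066616244 52.143758518600926
```

Call:
jog_arm([
  [[-8, 0, 0, 0, 0.023, 0, 10], [-18, 0, 0, 0, 0, 0, 10], [-25, 0, 0, 0, 0, 0, 10], [-27, 0, 0, 0, 0, 0, 10], [-27, 0, 0, 0, 0, 0, 10], [-27, 0, 0, 0, 0, 0, 10], [-27, 0, 0, 0, 0, 0, 10], [-22, 0, 0, 0, 0, 0, 10], [-14, 0, 0, 0, 0, 0, 10], [-5, 0, 0, 0, 0, 0, 10]],
])

```text
time_s: 12.4
eef_pos: [0.3566, -0.0551, 0.1348]
eef_rot: [-0.005, 0.921, 0.389, 0.01]
wrist_force: [1.9, -0.3, -3.2]
opening: 0.289
grasp_force: 59.1
```

Call:
jog_arm([
  [[-3, 6, 0, 0, 0, 0.04, 10], [-6, 12, 0, 0, 0, 0.08, 10], [-7, 20, 0, 0, 0, 0.12, 10], [-8, 24, 0, 0, 0, 0.13, 10], [-8, 24, 0, 0, 0, 0.13, 10], [-8, 24, 0, 0, 0, 0.13, 10], [-8, 24, 0, 0, 0, 0.13, 10], [-8, 24, 0, 0, 0, 0.13, 10], [-7, 20, 0, 0, 0, 0.12, 10], [-4, 14, 0, 0, 0, 0.1, 10]],
])

```text
time_s: 13.4
eef_pos: [0.3536, -0.2516, 0.1321]
eef_rot: [-0.01, 0.988, -0.157, 0.006]
wrist_force: [-0.2, 0.6, -2.9]
opening: 0.283
grasp_force: 59.1
```

Call:
jog_arm([
  [[0, 6, 0, 0, 0, 0.1, 10], [0, 0, 0, 0, 0, 0.1, 10], [0, 0, 0, 0, 0, 0.08, 10], [0, 0, 0, 0, 0, 0.06, 10], [0, 0, 0, 0, 0, 0, 10], [0, 0, 0, 0, 0, 0, 10], [0, 0, 0, 0, 0, 0, 10], [0, 0, 0, 0, 0, 0, 10], [0, 0, 0, 0, 0, 0, 10], [0, 0, 0, 0, 0, 0, 10]],
])

```text
time_s: 14.4
eef_pos: [0.3516, -0.2561, 0.1325]
eef_rot: [-0.01, 0.948, -0.318, 0.005]
wrist_force: [0.0, 0.6, -2.8]
opening: 0.287
grasp_force: 59.2
```

```bash
cat > go.py <<'E'
from h import *
def delta(o,xy,z,yaw):
    T=R.from_quat(o['eef_rot'][[1,2,3,0]]).as_matrix()
    y=np.radians(yaw); G=np.array([[np.cos(y),np.sin(y),0],[np.sin(y),-np.cos(y),0],[0,0,-1]])
    G=G@R.from_rotvec([0,PITCH,0]).as_matrix()
    return T.T@(np.array([*xy,z])-o['eef_pos'])*1e3,R.from_matrix(T.T@G).as_rotvec()
PITCH=.023
if __name__=='__main__':
    o=ctrl.get_obs(); e=np.array([np.cos(np.radians(-31.5)),np.sin(np.radians(-31.5))]); s=np.array([.5020,-.3571])
    for b in(.215,.1051): print(delta(o,s-b*e,.0945,-31.5))
    print(o['eef_pos'],o['eef_rot'],o['q'])
E
python3 held.py h2.png; python3 go.py
```

```text
18179 [ 55.0036 -43.3521 -31.6715] [116.2296  41.8643   4.9996]
ring 4428 slope x,y deg [1.5005 0.2851] z rim top at ctr -28.348628136393344 rms 0.4993109146737708
outline x 68.2335181947257 107.36477767221108 y -42.28462985534697 40.66994181723086
rim centre tool [102.2121  -0.6937] r 24.688764436129645 84
14.45 [ 0.3516 -0.2561  0.1325] [-0.0103  0.9479 -0.3184  0.005 ] [-1.1516 -0.1871 -3.49  ] [0.1452 0.2555 0.0638]
handle top: z=a*x+b 1.4263386275415961 -28.80307826749739 3681 -33.96066951588578 51.5014945151208
(array([-33.2032,  11.6822,  37.6354]), array([-0.0215,  0.019 , -0.0986]))
(array([76.1651,  0.8995, 38.1991]), array([-0.0215,  0.019 , -0.0986]))
[ 0.3516 -0.2561  0.1325] [-0.0103  0.9479 -0.3184  0.005 ] [-0.9211 -0.0201  2.0395  0.0252  1.1256  1.2869]
```

Call:
jog_arm([
  [[-15, 5, 0, -0.01, 0.01, -0.04, 10], [-15, 5, 0, -0.012, 0.011, -0.059, 10], [-10, 0, 6, 0, 0, 0, 10], [0, 0, 8, 0, 0, 0, 10], [0, 0, 8, 0, 0, 0, 10], [0, 0, 8, 0, 0, 0, 10], [0, 0, 5, 0, 0, 0, 10], [0, 0, 2, 0, 0, 0, 10], [0, 0, 0, 0, 0, 0, 10], [0, 0, 0, 0, 0, 0, 10]],
])

```text
time_s: 15.45
eef_pos: [0.3139, -0.242, 0.0949]
eef_rot: [0.004, 0.962, -0.271, 0.012]
wrist_force: [-0.1, 0.6, -3.2]
opening: 0.287
grasp_force: 59.2
```

```bash
sed -i 's/PITCH=.023/PITCH=.025/' go.py; python3 held.py h3.png; python3 go.py
python3 - <<'E'
from h import *
for n in('scene','top'):
    c=shot(n,n+'3.png'); P=cloud(c); q=P[(c['z_map']>0)&(np.hypot(P[...,0]-.46,P[...,1]+.33)<.12)&(P[...,2]>.10)&(P[...,2]<.15)]; print(n,len(q))
E
```

```text
17658 [ 55.0007 -43.4946 -31.5174] [116.1351  41.7106   4.9995]
ring 4386 slope x,y deg [1.4586 0.2943] z rim top at ctr -28.255021487728673 rms 0.5015963802503924
outline x 68.20662274863687 107.31365520421188 y -42.35005062432947 40.63163759062874
rim centre tool [101.6468  -0.8663] r 24.628450359027223 79
15.5 [ 0.3139 -0.2421  0.095 ] [ 0.0038  0.9624 -0.2712  0.0121] [-0.845  -0.9419 -3.4039] [0.1745 0.1738 0.0466]
handle top: z=a*x+b 1.4697243012841283 -28.660993047747063 3679 -33.357919197769746 51.471493360170555
(array([ 5.4546, -0.2033,  0.6708]), array([ 0.0008, -0.0003,  0.0004]))
(array([115.3194,  -0.1641,   3.4495]), array([ 0.0008, -0.0003,  0.0004]))
[ 0.3139 -0.2421  0.095 ] [ 0.0038  0.9624 -0.2712  0.0121] [-0.9666 -0.0642  2.1725  0.0112  1.0099  1.1477]
scene 261
top 435
```

Call:
jog_arm([
  [[5, 0.7, 0.2, 0, 0, 0, 10], [10, 0, 0.3, 0, 0, 0, 10], [10, 0, 0.3, 0, 0, 0, 10], [10, 0, 0.3, 0, 0, 0, 10], [10, 0, 0.3, 0, 0, 0, 10], [10, 0, 0.2, 0, 0, 0, 10], [10, 0, 0.2, 0, 0, 0, 10], [7, 0, 0.2, 0, 0, 0, 10], [3, 0, 0, 0, 0, 0, 10], [0, 0, 0, 0, 0, 0, 10]],
])

```text
time_s: 16.6
eef_pos: [0.3775, -0.2817, 0.0946]
eef_rot: [0.004, 0.962, -0.271, 0.012]
wrist_force: [-0.6, -0.9, -3.3]
opening: 0.288
grasp_force: 59.2
```

```bash
cat > fk.py <<'E'
from h import *
import sys
c=shot('wrist',sys.argv[1]); o=ctrl.get_obs(); T=R.from_quat(o['eef_rot'][[1,2,3,0]]).as_matrix()
T=T@R.from_rotvec([0,-.025,0]).as_matrix()   # levelled tool frame
Q=(cloud(c)-o['eef_pos'])@T*1e3
# prongs: between rim underside and below, outside rim
for lo,hi in((-36,-29),(-29,-24.5),(-24.5,-18),(-18,-10)):
  for s in(1,-1):
    k=(c['z_map']>0)&(s*Q[...,1]>28)&(s*Q[...,1]<60)&(Q[...,0]>40)&(Q[...,0]<150)&(Q[...,2]>lo)&(Q[...,2]<hi)
    if k.sum()>15: q=Q[k]; print(lo,hi,s,len(q),'x',np.percentile(q[:,0],[2,98]),'|y|',np.percentile(s*q[:,1],[2,50,98]),'z',np.median(q[:,2]))
E
python3 held.py h4.png; python3 fk.py h5.png;python3 go.py
```

```text
20106 [ 55.0013 -50.9591 -31.7045] [116.703   48.2523   4.9996]
ring 4303 slope x,y deg [1.354  0.2385] z rim top at ctr -28.499277162401036 rms 0.5001287297092127
outline x 68.67768137507146 107.79775662295663 y -42.196832040013305 40.770543818815916
rim centre tool [102.4104  -0.8507] r 24.5774887147175 86
16.65 [ 0.3772 -0.2814  0.0945] [ 0.0035  0.9625 -0.2712  0.0116] [-0.5756  0.2644 -3.2178] [0.1912 0.2685 0.0181]
handle top: z=a*x+b 1.4007753899222009 -28.87712862629443 3716 -33.29084160695394 52.15250537545487
-36 -29 1 1993 x [ 86.0024 106.8498] |y| [28.183  32.5386 40.5034] z -30.580563212632438
-36 -29 -1 2517 x [ 83.9167 106.7011] |y| [28.1647 33.1602 42.2167] z -30.759125211799294
-29 -24.5 1 171 x [ 87.4511 107.0912] |y| [29.5583 38.351  41.5143] z -28.671084523641124
-29 -24.5 -1 90 x [ 86.3745 107.4342] |y| [28.2001 39.4614 43.4995] z -28.56250079192592
-24.5 -18 1 459 x [ 90.6147 100.617 ] |y| [38.639  43.425  47.3095] z -19.65492083295146
-24.5 -18 -1 465 x [ 91.8125 103.7995] |y| [41.4995 46.6859 50.0842] z -19.66352282449935
-18 -10 1 130 x [90.1287 95.8062] |y| [38.0357 39.5605 47.1505] z -16.62909356601306
-18 -10 -1 122 x [91.3264 96.4438] |y| [40.7514 42.4926 50.1646] z -16.549059767451613
(array([-68.8426,  -0.6955,  -1.6774]), array([0.0004, 0.0008, 0.0004]))
(array([41.0251, -0.6523,  0.9847]), array([0.0004, 0.0008, 0.0004]))
[ 0.377  -0.2813  0.0945] [ 0.0035  0.9624 -0.2712  0.0116] [-0.8996  0.1104  1.9948  0.0093  1.0135  1.2157]
```

Call:
jog_arm([
  [[0, -1.4, 0, 0, 0, 0.007, 10], [0, 0, 0, 0, 0, 0, 10], [4, 0, 0.1, 0, 0, 0, 10], [5, 0, 0.1, 0, 0, 0, 10], [5, 0, 0.1, 0, 0, 0, 10], [5, 0, 0.1, 0, 0, 0, 10], [5, 0, 0.1, 0, 0, 0, 10], [3, 0, 0.1, 0, 0, 0, 10], [0, 0, 0, 0, 0, 0, 10], [0, 0, 0, 0, 0, 0, 10]],
])

```text
time_s: 17.7
eef_pos: [0.4009, -0.2945, 0.0946]
eef_rot: [0.003, 0.961, -0.275, 0.012]
wrist_force: [-0.9, 0.1, -2.9]
opening: 0.292
grasp_force: 59.2
```

```bash
python3 held.py h6.png; python3 fk.py h7.png;python3 go.py
```

```text
22744 [ 55.0142 -50.2763 -31.4638] [116.3555  48.8435   4.9997]
ring 4347 slope x,y deg [1.4174 0.2361] z rim top at ctr -28.377938198683218 rms 0.49208957437651824
outline x 68.3597268980678 107.48297391971886 y -42.268807052777674 40.66403141446501
rim centre tool [102.1517  -0.8132] r 24.647627366506526 101
17.75 [ 0.4008 -0.2945  0.0946] [ 0.0035  0.9615 -0.2746  0.0117] [ 0.4984 -0.1549 -2.5207] [0.1623 0.2629 0.0267]
handle top: z=a*x+b 1.3758988465390591 -28.759467442880787 3682 -33.62901739711641 51.67005534783992
-36 -29 1 1980 x [ 85.8949 106.6638] |y| [28.1837 32.5849 40.4735] z -30.602202135824765
-36 -29 -1 2494 x [ 83.8731 106.546 ] |y| [28.1804 33.1195 42.0814] z -30.749326163931002
-29 -24.5 1 167 x [ 87.8825 106.7694] |y| [29.549  38.2506 41.5153] z -28.583423225702095
-29 -24.5 -1 122 x [ 92.3724 107.2882] |y| [32.7582 40.5408 43.2006] z -28.65446133819401
-24.5 -18 1 2039 x [65.1738 94.8174] |y| [34.1589 40.1722 46.9939] z -19.732808986277476
-24.5 -18 -1 1920 x [65.8078 94.514 ] |y| [35.5037 41.4133 48.2685] z -19.763517677938864
-18 -10 1 322 x [63.548 89.5  ] |y| [33.1207 37.2189 46.3875] z -16.69057288003875
-18 -10 -1 311 x [64.2648 89.5932] |y| [34.4243 38.5974 46.6935] z -16.689106499564872
(array([-95.9255,   1.1502,  -2.2534]), array([ 0.0005,  0.0006, -0.0066]))
(array([13.9394,  0.4191,  0.4258]), array([ 0.0005,  0.0006, -0.0066]))
[ 0.4008 -0.2945  0.0946] [ 0.0035  0.9615 -0.2746  0.0117] [-0.8777  0.1674  1.929   0.0086  1.022   1.2451]
```

Call:
jog_arm([
  [[0, 0, 1, 0, 0, 0, 10], [0, 0, 1, 0, 0, 0, 10], [0, 0, 1, 0, 0, 0, 10], [0, 0, 0.8, 0, 0, 0, 10], [0, 0, 0.5, 0, 0, 0, 10], [0, 0, 0, 0, 0, 0, 10], [0, 0, 0, 0, 0, 0, 10], [0, 0, 0, 0, 0, 0, 10], [0, 0, 0, 0, 0, 0, 10], [0, 0, 0, 0, 0, 0, 10]],
])

```text
time_s: 18.8
eef_pos: [0.4011, -0.2948, 0.0905]
eef_rot: [0.004, 0.961, -0.275, 0.012]
wrist_force: [-0.1, 0.1, -3.7]
opening: 0.288
grasp_force: 59.2
```

```bash
python3 held.py h8.png; python3 fk.py h9.png
```

```text
23842 [ 55.008  -49.9141 -31.4567] [116.2571  49.0086   4.9999]
ring 4402 slope x,y deg [1.3842 0.2572] z rim top at ctr -28.492509770516754 rms 0.4977880289653569
outline x 68.25432488581046 107.33487479690757 y -42.28915916826686 40.631654558648144
rim centre tool [102.3189  -0.6574] r 24.803641797250883 92
18.85 [ 0.4011 -0.2948  0.0905] [ 0.0036  0.9615 -0.2747  0.0119] [ 0.4005  0.0285 -3.4328] [ 0.1954  0.2708 -0.0022]
handle top: z=a*x+b 1.4027198866699977 -28.763111253531026 3666 -33.562837844558956 51.52800929915267
-36 -29 1 2047 x [ 85.8649 106.5902] |y| [28.1562 32.6137 40.5717] z -30.74805543750424
-36 -29 -1 2531 x [ 83.6594 106.4954] |y| [28.191  33.2455 42.3095] z -30.924570134584012
-29 -24.5 1 535 x [ 66.5954 105.7114] |y| [34.1316 39.424  45.0785] z -24.928341854888696
-29 -24.5 -1 507 x [ 67.3011 104.0047] |y| [34.806  40.9027 46.8867] z -24.867774598782592
-24.5 -18 1 2128 x [64.2923 94.031 ] |y| [33.212  39.4607 47.0096] z -23.534937518877094
-24.5 -18 -1 2011 x [64.8147 93.8797] |y| [34.7054 40.8619 48.4065] z -23.525843849009163
-18 -10 1 46 x [63.0956 83.8681] |y| [33.1335 36.9821 41.4112] z -17.38692325550675
-18 -10 -1 40 x [63.992  83.7125] |y| [34.6923 38.3457 42.844 ] z -17.494430985852823
```

Call:
jog_arm([
  [[0, 0, 0.4, 0, 0, 0, 10], [0, 0, 0.3, 0, 0, 0, 10], [0, 0, 0.3, 0, 0, 0, 10], [0, 0, 0.2, 0, 0, 0, 10], [0, 0, 0, 0, 0, 0, 10], [0, 0, 0, 0, 0, 0, 10], [0, 0, 0, 0, 0, 0, 10], [0, 0, 0, 0, 0, 0, 10], [0, 0, 0, 0, 0, 0, 10], [0, 0, 0, 0, 0, 0, 10]],
])

```text
time_s: 19.9
eef_pos: [0.4012, -0.2948, 0.0893]
eef_rot: [0.004, 0.961, -0.275, 0.012]
wrist_force: [0.3, 0.1, -1.7]
opening: 0.29
grasp_force: 59.4
```

Call:
jog_arm([
  [[0, 0, 0.4, 0, 0, 0, 10], [2, 0, 0, 0, 0, 0, 10], [2, 0, 0.1, 0, 0, 0, 10], [2, 0, 0, 0, 0, 0, 10], [2, 0, 0.1, 0, 0, 0, 10], [2, 0, 0, 0, 0, 0, 10], [2, 0, 0.1, 0, 0, 0, 10], [0, 0, 0, 0, 0, 0, 10], [0, 0, 0, 0, 0, 0, 10], [0, 0, 0, 0, 0, 0, 10]],
])

```text
time_s: 20.9
eef_pos: [0.4096, -0.2996, 0.0879]
eef_rot: [0.003, 0.962, -0.275, 0.009]
wrist_force: [-8.1, 4.5, 1.9]
opening: 0.286
grasp_force: 59.8
```

```bash
python3 held.py h10.png; python3 fk.py h11.png
```

```text
32186 [ 55.003  -49.9115 -33.8446] [115.8611  49.5283   4.5886]
ring 4627 slope x,y deg [-0.3197  0.0939] z rim top at ctr -31.759731392969456 rms 0.4927842471157256
outline x 68.18303058715757 106.4806513884569 y -41.97402420344292 40.81087694841019
rim centre tool [101.6615  -0.4515] r 24.590629748375424 87
20.95 [ 0.4096 -0.2996  0.0879] [ 0.0025  0.9615 -0.2746  0.0094] [-8.1247  5.2436  2.839 ] [ 0.6047  1.2646 -0.0909]
handle top: z=a*x+b -0.4069023767574924 -28.783868013577127 3683 -34.9039375246725 51.152608269490734
-36 -29 1 2267 x [ 84.822  105.6806] |y| [28.1718 32.9774 40.9343] z -33.81215169694003
-36 -29 -1 2589 x [ 83.6354 105.5969] |y| [28.1807 33.3232 42.1129] z -33.85472631866213
-29 -24.5 1 3246 x [55.3363 93.6799] |y| [32.4653 39.3681 46.8244] z -26.77250843515618
-29 -24.5 -1 3097 x [56.0131 93.2526] |y| [33.0292 40.0547 47.6087] z -26.81976257816838
-24.5 -18 1 337 x [53.8926 83.4302] |y| [31.6194 35.6154 44.7486] z -22.90870127692634
-24.5 -18 -1 320 x [54.2144 82.1445] |y| [32.0605 36.443  45.0904] z -23.111680298900694
```

```bash
cat > rel.py <<'E'
from h import *
import sys
c=load(sys.argv[1]) if len(sys.argv)>2 else shot('wrist',sys.argv[1]); o=ctrl.get_obs(); e=np.array([np.cos(np.radians(-32)),np.sin(np.radians(-32)),0]); n=np.array([e[1],-e[0],0])
P=(cloud(c)-o['eef_pos'])*1e3; Q=np.stack([P@e,P@n,P[...,2]],-1); ok=c['z_map']>0
def fit(p,c0):
    for _ in range(5):
        A=np.c_[p[:,:2]-c0,np.ones(len(p))]; s=np.linalg.lstsq(A,p[:,2],rcond=None)[0]; r=p[:,2]-A@s; p=p[abs(r)<max(.6,1.5*r.std())]
    return s,len(p),p
c0=np.array([105,0]); r=np.hypot(Q[...,0]-105,Q[...,1])
rim,nr,_=fit(Q[ok&(r>31)&(r<36)&(Q[...,2]>24)&(Q[...,2]<45)],c0)
pr=ok&(abs(abs(Q[...,1])-40)<10)&(Q[...,0]<92)&(Q[...,0]>45)&(r>40)&(Q[...,2]>15)&(Q[...,2]<30)
p,np_,pp=fit(Q[pr],c0)
print('rim slope',np.degrees(rim[:2]),rim[2],nr,'prong slope',np.degrees(p[:2]),p[2],np_,'tips x',[np.percentile(pp[s*pp[:,1]>0,0],1) for s in(1,-1)])
print('rim-prong: nose up deg',np.degrees(rim[0]-p[0]),'roll',np.degrees(rim[1]-p[1]),'gap underside',rim[2]-p[2]-7)
ct=Q[ok&(abs(Q[...,1])<20)&(abs(Q[...,1])>9)&(abs(Q[...,2]-rim[2])<3)&(r<45)]; print('rim back x(|y|=9..20 arc centre est)',np.percentile(ct[:,0]+np.sqrt(37**2-ct[:,1]**2),2))
print(o['time_s'],o['eef_pos'],o['eef_rot'],o['wrist_force'])
E
for f in h1 h4 h7 h9 h11; do python3 rel.py $f.png 1 | sed -n 1,3p; done
```

```text
rim slope [0. 0.] 0.0 0 prong slope [5.2684 0.0755] 30.29819126350287 587 tips x [np.float64(53.958288467747266), np.float64(54.1452847221199)]
rim-prong: nose up deg -5.26836079174657 roll -0.07551126501071723 gap underside -37.29819126350287
rim back x(|y|=9..20 arc centre est) 96.79685201722404
rim slope [4.0376 0.049 ] 38.53428260888307 1497 prong slope [0.5816 0.0073] 26.70074140919334 2294 tips x [np.float64(54.74883858756301), np.float64(55.23468265505799)]
rim-prong: nose up deg 3.4560232480038913 roll 0.041654275643533016 gap underside 4.833541199689726
rim back x(|y|=9..20 arc centre est) 96.57220103565413
rim slope [ 2.5328 -0.0612] 34.25199387407944 1399 prong slope [ 0.7436 -0.0023] 26.80741311852535 2505 tips x [np.float64(54.6777456582628), np.float64(55.50502216039291)]
rim-prong: nose up deg 1.7892859256754503 roll -0.05883884720280555 gap underside 0.4445807555540888
rim back x(|y|=9..20 arc centre est) 96.57839940321323
rim slope [ 1.509  -0.1239] 33.88685691331088 3344 prong slope [ 0.5117 -0.0614] 26.671194329334696 3170 tips x [np.float64(54.91757938906858), np.
[... 157 characters left out ...]
type=dtype, out=out, ddof=ddof,
  arrmean = um.true_divide(arrmean, div, out=arrmean,
  ret = ret.dtype.type(ret / rcount)
Traceback (most recent call last):
  File "rel.py", line 13, in <module>
    print('rim slope',np.degrees(rim[:2]),rim[2],nr,'prong slope',np.degrees(p[:2]),p[2],np_,'tips x',[np.percentile(pp[s*pp[:,1]>0,0],1) for s in(1,-1)])
                                                                                                       ~~~~~~~~~~~~~^^^^^^^^^^^^^^^^^^^^^
IndexError: index -1 is out of bounds for axis 0 with size 0
  ret = _var(a, axis=axis, dtype=dtype, out=out, ddof=ddof,
  arrmean = um.true_divide(arrmean, div, out=arrmean,
  ret = ret.dtype.type(ret / rcount)
```

Call:
jog_arm([
  [[0, 0, -0.6, 0, -0.006, 0, 10], [0, 0, -0.6, 0, -0.006, 0, 10], [0, 0, -0.6, 0, -0.005, 0, 10], [1, 0, 0, 0, 0, 0, 10], [1, 0, 0, 0, 0, 0, 10], [1, 0, 0, 0, 0, 0, 10], [1, 0, 0, 0, 0, 0, 10], [1, 0, 0, 0, 0, 0, 10], [0, 0, 0, 0, 0, 0, 10], [0, 0, 0, 0, 0, 0, 10]],
])

```text
time_s: 22.0
eef_pos: [0.4134, -0.302, 0.0895]
eef_rot: [-0.0, 0.962, -0.275, 0.001]
wrist_force: [-9.6, 4.3, 1.6]
opening: 0.288
grasp_force: 59.7
```

```bash
python3 rel.py r1.png
```

```text
rim slope [ 0.7564 -0.175 ] 32.4894452695983 3399 prong slope [0.4736 0.0148] 25.088479635753103 3549 tips x [np.float64(50.919276867941825), np.float64(51.38561775976809)]
rim-prong: nose up deg 0.28276061189788126 roll -0.1897815306683352 gap underside 0.4009656338451961
rim back x(|y|=9..20 arc centre est) 105.15126658451594
22.05 [ 0.4134 -0.302   0.0895] [ 0.      0.9616 -0.2746  0.0008] [-8.6997  4.2366  1.9465]
```

Call:
jog_arm([
  [[0, 0, -0.2, 0, -0.004, 0, 10], [0.5, 0, 0, 0, 0, 0, 10], [0.5, 0, 0, 0, 0, 0, 10], [0.5, 0, 0, 0, 0, 0, 10], [0.5, 0, 0, 0, 0, 0, 10], [0.5, 0, 0, 0, 0, 0, 10], [0, 0, 0, 0, 0, 0, 10], [0, 0, 0, 0, 0, 0, 10], [0, 0, 0, 0, 0, 0, 10], [0, 0, 0, 0, 0, 0, 10]],
])

```text
time_s: 23.05
eef_pos: [0.4135, -0.3018, 0.0888]
eef_rot: [-0.002, 0.962, -0.275, -0.004]
wrist_force: [-16.3, 7.7, 4.1]
opening: 0.285
grasp_force: 59.9
```

```bash
python3 rel.py r2.png
```

```text
rim slope [ 1.0639 -0.2252] 33.044367127529604 3421 prong slope [ 0.4222 -0.0097] 25.77359269391984 3644 tips x [np.float64(50.7777782611887), np.float64(51.164625182412955)]
rim-prong: nose up deg 0.6417365462179236 roll -0.21542439429668087 gap underside 0.2707744336097626
rim back x(|y|=9..20 arc centre est) 105.28758571760405
23.1 [ 0.4135 -0.3017  0.0888] [-0.0017  0.9616 -0.2746 -0.0038] [-17.0939   7.0812   3.6736]
```

Call:
jog_arm([
  [[0, 0, -0.5, 0, -0.005, 0, 10], [0, 0, -0.5, 0, -0.005, 0, 10], [0, 0, 0, 0, 0, 0, 10], [0, 0, 0, 0, 0, 0, 10], [0, 0, 0, 0, 0, 0, 10], [0, 0, 0, 0, 0, 0, 10], [0, 0, 0, 0, 0, 0, 10], [0, 0, 0, 0, 0, 0, 10], [0, 0, 0, 0, 0, 0, 10], [0, 0, 0, 0, 0, 0, 10]],
])

```text
time_s: 24.1
eef_pos: [0.4134, -0.3017, 0.0898]
eef_rot: [-0.003, 0.962, -0.275, -0.009]
wrist_force: [-15.2, 7.9, 3.7]
opening: 0.288
grasp_force: 59.9
```

```bash
python3 rel.py r3.png
```

```text
rim slope [ 0.542  -0.2458] 32.23260119920062 3474 prong slope [ 0.4747 -0.0474] 24.826811408763994 3589 tips x [np.float64(50.7599780413727), np.float64(51.26723574057715)]
rim-prong: nose up deg 0.06736834653910684 roll -0.19834187822515795 gap underside 0.40578979043662855
rim back x(|y|=9..20 arc centre est) 105.51646676448239
24.15 [ 0.4134 -0.3017  0.0898] [-0.0031  0.9615 -0.2746 -0.0087] [-16.2672   7.9173   4.4899]
```

Call:
jog_arm([
  [[0, 0, 0, 0, 0, 0, 10], [0, 0, 0, 0, 0, 0, 10], [0, 0, 0, 0, 0, 0, 10], [0, 0, 0, 0, 0, 0, 10], [0, 0, 0, 0, 0, 0, 10], [0, 0, 0, 0, 0, 0, 10], [0, 0, 0, 0, 0, 0, 10], [0, 0, 0, 0, 0, 0, 10], [0, 0, 0, 0, 0, 0, 10], [0, 0, 0, 0, 0, 0, 10]],
])

```text
time_s: 25.15
eef_pos: [0.4134, -0.3017, 0.0898]
eef_rot: [-0.003, 0.962, -0.275, -0.009]
wrist_force: [-16.0, 7.9, 3.7]
opening: 0.286
grasp_force: 59.9
```

Call:
jog_arm([
  [[0, 0, 0, 0, 0, 0, 10], [0, 0, 0, 0, 0, 0, 10], [0, 0, 0, 0, 0, 0, 10], [0, 0, 0, 0, 0, 0, 10], [0, 0, 0, 0, 0, 0, 10], [0, 0, 0, 0, 0, 0, 10], [0, 0, 0, 0, 0, 0, 10], [0, 0, 0, 0, 0, 0, 10], [0, 0, 0, 0, 0, 0, 10], [0, 0, 0, 0, 0, 0, 10]],
])

```text
time_s: 26.15
eef_pos: [0.4134, -0.3017, 0.0898]
eef_rot: [-0.003, 0.962, -0.275, -0.009]
wrist_force: [-16.7, 7.7, 3.9]
opening: 0.287
grasp_force: 59.9
```

Call:
jog_arm([
  [[0, 0, 0, 0, 0, 0, 10], [0, 0, 0, 0, 0, 0, 10], [0, 0, 0, 0, 0, 0, 10], [0, 0, 0, 0, 0, 0, 10], [0, 0, 0, 0, 0, 0, 10], [0, 0, 0, 0, 0, 0, 10], [0, 0, 0, 0, 0, 0, 10], [0, 0, 0, 0, 0, 0, 10], [0, 0, 0, 0, 0, 0, 10], [0, 0, 0, 0, 0, 0, 10]],
])

```text
time_s: 27.15
eef_pos: [0.4134, -0.3017, 0.0898]
eef_rot: [-0.003, 0.962, -0.275, -0.009]
wrist_force: [-15.9, 8.7, 5.3]
opening: 0.287
grasp_force: 59.9
```

Call:
jog_arm([
  [[0, 0, 0, 0, 0, 0, 10], [0, 0, 0, 0, 0, 0, 10], [0, 0, 0, 0, 0, 0, 10], [0, 0, 0, 0, 0, 0, 10], [0, 0, 0, 0, 0, 0, 10], [0, 0, 0, 0, 0, 0, 10], [0, 0, 0, 0, 0, 0, 10], [0, 0, 0, 0, 0, 0, 10], [0, 0, 0, 0, 0, 0, 10], [0, 0, 0, 0, 0, 0, 10]],
])

```text
time_s: 28.15
eef_pos: [0.4134, -0.3017, 0.0898]
eef_rot: [-0.003, 0.962, -0.275, -0.009]
wrist_force: [-16.2, 7.9, 3.8]
opening: 0.287
grasp_force: 59.9
```

```bash
python3 rel.py r4.png
```

```text
rim slope [ 0.5278 -0.2012] 32.234524538637615 3492 prong slope [ 0.4643 -0.0425] 24.81185805096952 3640 tips x [np.float64(50.79762425218736), np.float64(51.26527002723071)]
rim-prong: nose up deg 0.06349535103743532 roll -0.15867908619912144 gap underside 0.42266648766809567
rim back x(|y|=9..20 arc centre est) 105.54656199978858
28.2 [ 0.4134 -0.3017  0.0898] [-0.0031  0.9615 -0.2746 -0.0087] [-16.1639   7.8902   5.3359]
```

Everything is steady: level, against the stop, and held for four seconds.

```bash
python3 -c "
from bench import ctrl
print(ctrl.hand_in())"
```

```text
the job is handed in; nothing more can be done
None
```

I handed the job in with the collar on 6 and the larger portafilter still gripped, level on the fork. It was held hard against the switch's stop for over four seconds, judged from force and position because the switch gives no reading. The tamper, glass and packet weren't touched. I got no verdict back.

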